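Open the spray pump's filter

TASK

Open the filter of the lacquer spray pump: unscrew its cap by the hexagon, turn by turn, letting it rise freely with its thread so that the thread is never forced. A spring pushes up under the cap, so keep hold of it as it comes off the thread and do not let it fly or drop, then set it down gently, standing upright in the parts tray. Leave the other things on the bench where they are.

Things in the scene. Friction and masses are not known exactly. Their poses are not given: they have to be found in the camera images.
- cap_grip (a point): Aluminium screw cap of the pump's filter: knurled skirt 66 mm across, 28 high, topped by a hexagon 34 mm across flats, 28 tall; 0.12 to 0.2 kg. Point: on the axis in the hexagon, 45 mm over the skirt's foot, 17 over the skirt's flat top, 11 below the hexagon's top. z up along the axis; flats face along x, -x and every 60 degrees. Loosens anticlockwise from above. About 1 mm of play on the neck.
- neck: The filter's upright threaded neck under the cap, fixed on the pump: steel, 30 mm high. Origin on its axis at its foot, 128 mm above the bench; z up. Right-hand thread of several starts, so it climbs steeply. The cap starts screwed home and lets go after 1.2 to 1.35 turns. In the bore a strainer on a coil spring pushes the cap up, with 7 N at first, 5 N when it lets go, up to 21 mm above home.
- tray_floor (a point): Square steel parts tray, fixed on the bench, open on top: 150 by 150 mm outside, walls 3 mm thick, 24 mm high. Point: centre of the inner floor, 3 mm above the bench; x and y run along its walls.
- glue: White plastic glue bottle with a cap, 64 mm across and 190 mm tall, standing on the bench; origin under its centre. Bystander.
- blank: Round wooden blank, 130 mm across and 35 mm high, lying flat on the bench; origin under its centre. Bystander.
- brush: Hand brush lying on the bench, handle towards its -x; origin under its middle. Bystander.
There are look-alikes about, which are no part of the job. Of the things shaped like the part that bears cap_grip, the aluminium one is meant.

How it is judged:
By the outcome, as a careful person would: the job done as asked, in the order asked, and still so for the second after the job is handed in, with the robot touching nothing.
It also fails if it takes over 70 s, if anything falls off the work surface, if the arm or the gripper's body presses on something with over 40 N, if the wrist force passes 120 N, or if a joint passes its speed limit or range.

ROBOT

A 7-joint arm with a two-finger parallel gripper is mounted at the origin on the work surface. World frame = base frame: x ahead of the robot, y to its left, z up, the work surface at z = 0. Lengths are in m, angles in rad, forces in N, time in s.
With the tool pointing down it reaches from about 0.425 to 1.025 m from the base axis. Payload 3.6 kg.
Tool frame: the origin (TCP) lies at the very end of the fingers, on their centre line; the grasp point (between the pads) lies 19 mm behind it; x points along the fingers, z is the direction in which the jaws open and shut, and the axes are right-handed (so a half turn about x gives the same grasp; the last joint's range is limited). The gripper opens to 85 mm and grips with 20 to 120 N. Pads are 22 mm wide; open, the fingers measure 114 mm over their backs; the gripper's body (76 mm by 85 mm) begins 54 mm behind the grasp point. The pads swing forward as they close: fully open they stand 13 mm farther back than shut.
Start: joints at [1.01, 0.591, 0.048, 1.609, -0.033, 0.943, -0.034], TCP at [0.327, -0.647, 0.231] pointing down, gripper open.
Joint ranges: [-2.69, 2.69], [-0.47, 2.24], [-1.27, 1.36], [0.19, 2.51], [-1.53, 4.68], [0.08, 2.07], [-3.09, 3.09]. Speed limits (rad/s): [2.57, 2.57, 3.14, 3.14, 3.14, 3.14, 3.14].

INTERFACE

Orientations are given as a unit quaternion [x, y, z, w].
In Python, from plant import sense, grab_frame, camera_params, finish_job gives the robot as it stands.
- The arm moves only by the tool carry_out, never from a script. Its argument "moves" is a list of rows, each a list of 7 numbers: the closure, from -1 (fully open) to 1 (shut), then the shift along the tool's x, y, z in units of 40 mm (1.0 is 40 mm), then the turn, a rotation vector about the tool's x, y, z in units of 8 degrees (1.0 is 8 degrees). In form: [[fingers, dx, dy, dz, ax, ay, az], ...]. A call has 1 to 12 rows; each row is the pose to reach, as a shift and turn from the pose measured when the call began, along the tool's axes at that moment; what a row does not reach only later rows make up. A row lasts 1/10 s, in which the tool goes at most 50 mm and 8.59 degrees, less where a joint would pass 70% of its speed; a pose out of reach is approached as far as the arm can. A call with a gripper value outside its range is refused whole. The fingers move at their own pace and stop on an object; "squeeze" is the grip in N (left out, the last holds). Time passes only in rows, so rows that repeat a pose let the fingers close. It gives the time, the measured TCP pose, the force and the opening at its end, in the units of the state.
- sense(): the state, without advancing time (a new reading comes with each control period).
- grab_frame(name): name is "side" or "top" or "wrist"; returns the picture (384x512x3 uint8, blue, green, red); there is no depth.
- camera_params(name): a dict with "fov_y" (degrees; the focal length in pixels is half the picture's height over the tangent of half this angle, whatever the lens; pixels are square), "cx", "cy" (the principal point, pixels), "R" (3x3) and "t" (3): a world point X has camera coordinates R X + t; the wrist camera has in their place "tool_from_camera" (4x4, takes a point from camera to tool coordinates, whose origin is the TCP and whose axes are the tool frame's). Camera axes: x right, y down, z forward; pixel columns grow to the right and rows downward; lengths in m; the calibration is good to about 2 mm. A picture is of the moment at which its call begins: read the wrist's pose just before it. camera_params takes no time and is no camera call.
- finish_job(): hands the job in, once; it reports no verdict.
The state is a dict: "clock": time; "qpos": joint angles; "qvel": joint speeds; "joint_torque": joint torques, N m; "eef_pos": TCP position; "tool_rot": TCP orientation; "contact_force": force on the tool from outside, world axes, zero at the start; "torque": the same for the moment, N m; "opening": opening from 0.0 (shut) to 1.0 (fully open).
Only numpy, scipy, OpenCV 4.12 (cv2) and the standard library are available. Lean on these libraries where they do the work, as an engineer would, in place of code of your own. Each camera call takes 0.05 s, during which the arm holds its last target. There are 200 camera calls.

## Working session

There is one attempt and no reset: what is moved stays moved. The work goes in short steps, Python scripts to look and compute and a tool call to move; the robot and the scene stay as the last step left them, time stands still between calls to the robot, and variables do not carry over. Pictures are saved under pics/ and viewed, about 8 in all and at most 12, crops included, and the job is handed in when it is done.

Besides the shell and the picture viewer there is one more tool, called after ">>>" in YAML: its name, and indented under it one key for each argument. carry_out: Moves the arm, as the interface text tells. Its arguments: {"type":"object","properties":{"moves":{"type":"array","items":{"type":"array","items":{"type":"number"}}},"squeeze":{"type":"number"}},"required":["moves"]}

```bash
mkdir -p pics; cat > h.py <<'E'
import numpy as np, cv2
from scipy.spatial.transform import Rotation as Ro
from plant import sense, grab_frame, camera_params
def K(p,h=384):
    f=h/2/np.tan(np.radians(p["fov_y"])/2); return f,p["cx"],p["cy"]
def pose(p,s=None):
    # world_from_cam R,t
    if "R" in p:
        R=np.array(p["R"]);t=np.array(p["t"]).ravel(); return R.T,-R.T@t
    T=np.array(p["tool_from_camera"]); Rt=Ro.from_quat(s["tool_rot"]).as_matrix()
    return Rt@T[:3,:3], Rt@T[:3,3]+np.array(s["eef_pos"])
def ray(p,u,v,s=None):
    f,cx,cy=K(p);R,o=pose(p,s); d=R@np.array([(u-cx)/f,(v-cy)/f,1.]); return o,d/np.linalg.norm(d)
def plane(p,u,v,z,s=None):
    o,d=ray(p,u,v,s); return o+d*(z-o[2])/d[2]
def proj(p,X,s=None):
    f,cx,cy=K(p);R,o=pose(p,s); c=R.T@(np.array(X)-o); return c[:2]/c[2]*f+[cx,cy]
E
python3 - <<'E'
from h import *
s=sense(); print({k:np.round(v,3).tolist() for k,v in s.items()})
a=grab_frame("top");b=grab_frame("side");w=grab_frame("wrist")
for n,i in zip(("top","side","wrist"),(a,b,w)): cv2.imwrite(f"pics/{n}0.png",i); p=camera_params(n); print(n,{k:np.round(v,3).tolist() if not isinstance(v,str) else v for k,v in p.items()})
E
```

```text
{'clock': 0.0, 'qpos': [1.01, 0.592, 0.048, 1.61, -0.033, 0.943, -0.034], 'qvel': [0.001, 0.0, -0.002, -0.001, 0.002, 0.0, -0.001], 'joint_torque': [-0.0, -54.87, 1.547, -19.813, 0.009, 0.009, 0.0], 'eef_pos': [0.327, -0.646, 0.23], 'tool_rot': [0.371, 0.603, -0.37, 0.602], 'contact_force': [-0.13, -0.435, 0.25], 'torque': [0.039, 0.055, -0.002], 'opening': 1.001}
top {'fov_y': 45.794, 'cx': 258.921, 'cy': 191.104, 'R': [[0.02, -1.0, 0.005], [-0.987, -0.021, -0.162], [0.162, -0.002, -0.987]], 't': [-0.177, 0.582, 1.293]}
side {'fov_y': 55.897, 'cx': 256.139, 'cy': 196.092, 'R': [[0.987, -0.16, 0.019], [-0.102, -0.709, -0.697], [0.125, 0.686, -0.716]], 't': [-0.61, 0.02, 0.994]}
wrist {'fov_y': 62.966, 'cx': 252.378, 'cy': 198.069, 'tool_from_camera': [[-0.001, -0.298, 0.955, -0.143], [0.0, -0.955, -0.298, 0.076], [1.0, 0.0, 0.001, 0.0], [0.0, 0.0, 0.0, 1.0]]}
```

View pics/top0.png

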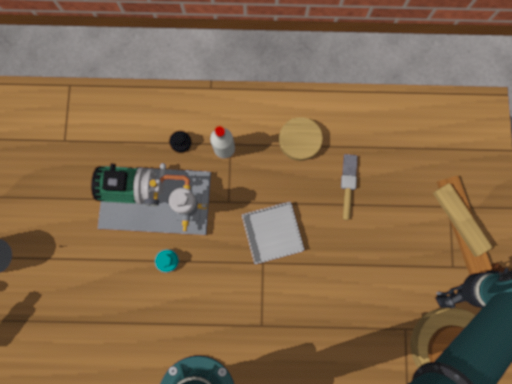

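View pics/side0.png

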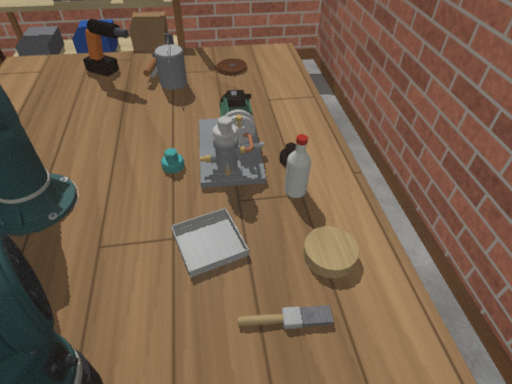

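Top view: aluminium cap at about (182,202), tray at (273,232), blank, bottle and brush beside it; a teal and a black look-alike cap. Side view: cap at about (226,128), tray at (210,242).

```bash
python3 - <<'E'
from h import *
a=cv2.imread("pics/top0.png");b=cv2.imread("pics/side0.png")
A=cv2.resize(a[165:245,140:220],(400,400),interpolation=cv2.INTER_CUBIC);B=cv2.resize(b[105:185,190:270],(400,400),interpolation=cv2.INTER_CUBIC)
cv2.imwrite("pics/crop1.png",np.hstack([A,B]))
p=camera_params("top");q=camera_params("side")
for z in(.17,.185,.2): print(z,plane(p,182,200,z),plane(q,225,122,z))
# tray mask: grey, near
for n,im,pp,c in(("top",a,p,(273,232)),("side",b,q,(210,242))):
    hsv=cv2.cvtColor(im,cv2.COLOR_BGR2HSV); m=((hsv[...,1]<45)&(hsv[...,2]>90)).astype(np.uint8)
    nl,l,st,ce=cv2.connectedComponentsWithStats(m); k=l[c[1],c[0]]; 
    cs,_=cv2.findContours((l==k).astype(np.uint8),0,2); r=cv2.minAreaRect(max(cs,key=cv2.contourArea)); bx=cv2.boxPoints(r)
    print(n,st[k],ce[k],plane(pp,*ce[k],.003)); print(np.array([plane(pp,*x,.024) for x in bx]).round(3))
E
```

```text
0.17 [0.53679241 0.03989494 0.17      ] [0.54024178 0.06740703 0.17      ]
0.185 [0.5346846  0.03736408 0.185     ] [0.5386576  0.04536542 0.185     ]
0.2 [0.53257679 0.03483322 0.2       ] [0.53707341 0.0233238  0.2       ]
top [ 242  202   62   62 2610] [272.60076628 232.5302682 ] [ 0.46725547 -0.20859634  0.003     ]
[[ 0.517 -0.112  0.024]
 [ 0.562 -0.26   0.024]
 [ 0.416 -0.302  0.024]
 [ 0.373 -0.156  0.024]]
side [ 171  208   78   69 3322] [208.89825406 241.5936183 ] [ 0.46507322 -0.20338817  0.003     ]
[[ 0.371 -0.154  0.024]
 [ 0.532 -0.095  0.024]
 [ 0.56  -0.271  0.024]
 [ 0.415 -0.314  0.024]]
```

View pics/crop1.png

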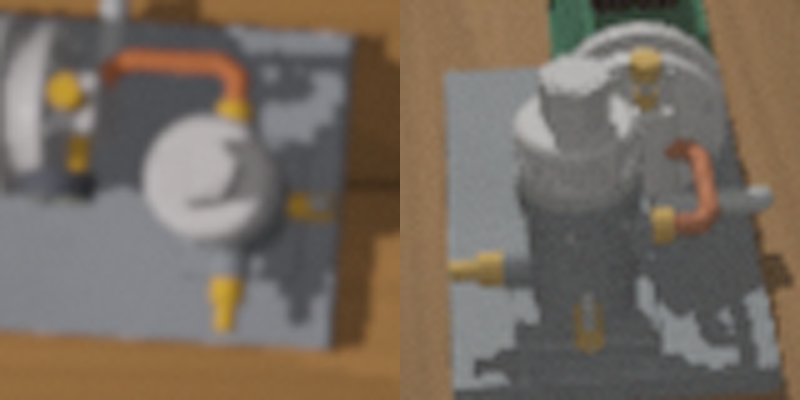

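```bash
cat >> h.py <<'E'
def delta(target,s=None):
    s=s or sense(); R=Ro.from_quat(s["tool_rot"]).as_matrix(); return (R.T@(np.array(target)-s["eef_pos"])/.04).round(2)
E
python3 - <<'E'
from h import *
s=sense(); print(Ro.from_quat(s["tool_rot"]).as_matrix().round(3)); print(delta([.534,.037,.32]))
p=camera_params("top");q=camera_params("side")
print(plane(p,223,150,.1),plane(p,182,200,.19))
E
```

```text
[[-0.001  0.893  0.451]
 [ 0.002  0.451 -0.892]
 [-1.    -0.    -0.002]]
[ -2.22  12.33 -12.92]
[ 0.69416674 -0.05914577  0.1       ] [0.533982   0.03652046 0.19      ]
```

>>> carry_out:
  moves:
    - [-1,-1.2,0.2,-0.2,0,0,0]
    - [-1,-2.2,0.8,-0.8,0,0,0]
    - [-1,-2.2,1.6,-1.7,0,0,0]
    - [-1,-2.2,2.4,-2.5,0,0,0]
    - [-1,-2.2,3.2,-3.4,0,0,0]
    - [-1,-2.2,4,-4.2,0,0,0]
    - [-1,-2.2,4.8,-5.1,0,0,0]
    - [-1,-2.2,5.6,-5.9,0,0,0]
    - [-1,-2.2,6.4,-6.7,0,0,0]
    - [-1,-2.2,7.2,-7.6,0,0,0]
    - [-1,-2.2,8,-8.4,0,0,0]
    - [-1,-2.2,8.8,-9.2,0,0,0]

```text
clock: 1.35
eef_pos: [0.4748, -0.1576, 0.319]
tool_rot: [0.371, 0.603, -0.37, 0.602]
contact_force: [1.2, -0.2, 0.3]
opening: 1.0
```

```bash
python3 - <<'E'
from h import *
print(delta([.534,.037,.31]),sense()["qpos"])
E
```

```text
[ 0.23  3.51 -3.67] [ 0.33691747  0.20709896 -0.12601981  2.00322062  0.03068368  0.93433317
 -0.90762359]
```

>>> carry_out:
  moves:
    - [-1,0,0.8,-0.9,0,0,0]
    - [-1,0,1.6,-1.7,0,0,0]
    - [-1,0.1,2.4,-2.5,0,0,0]
    - [-1,0.2,3.2,-3.3,0,0,0]
    - [-1,0.25,3.5,-3.7,0,0,0]
    - [-1,0.25,3.5,-3.7,0,0,0]
    - [-1,0.25,3.5,-3.7,0,0,0]

```text
clock: 2.05
eef_pos: [0.5326, 0.0371, 0.3089]
tool_rot: [0.37, 0.603, -0.371, 0.602]
contact_force: [0.2, -1.1, -0.1]
opening: 0.999
```

```bash
python3 - <<'E'
from h import *
s=sense();w=grab_frame("wrist");cv2.imwrite("pics/w1.png",w)
p=camera_params("wrist");print(s["qpos"].round(2) if hasattr(s["qpos"],"round") else s["qpos"], np.round(s["eef_pos"],4),s["tool_rot"]); print(proj(p,[.534,.037,.187],s))
import json; json.dump({k:np.array(v).tolist() for k,v in s.items()},open("w1.json","w"))
E
```

```text
[ 0.03  0.27 -0.23  1.95  0.07  0.94 -1.34] [0.5326 0.0371 0.3089] [ 0.37012756  0.60304493 -0.37059518  0.6016657 ]
[252.6016725  189.11610729]
```

View pics/w1.png

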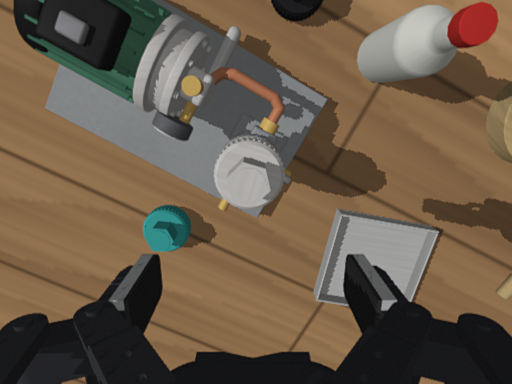

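The wrist view shows the cap around (250,175) and the hexagon near (250,180), a few pixels from the prediction. I'll zoom in for the flats.

```bash
python3 - <<'E'
import cv2
w=cv2.imread("pics/w1.png"); cv2.imwrite("pics/w1c.png",cv2.resize(w[130:220,205:295],(720,600) if 0 else (600,600),interpolation=cv2.INTER_CUBIC))
E
```

```text
(no output)
```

View pics/w1c.png

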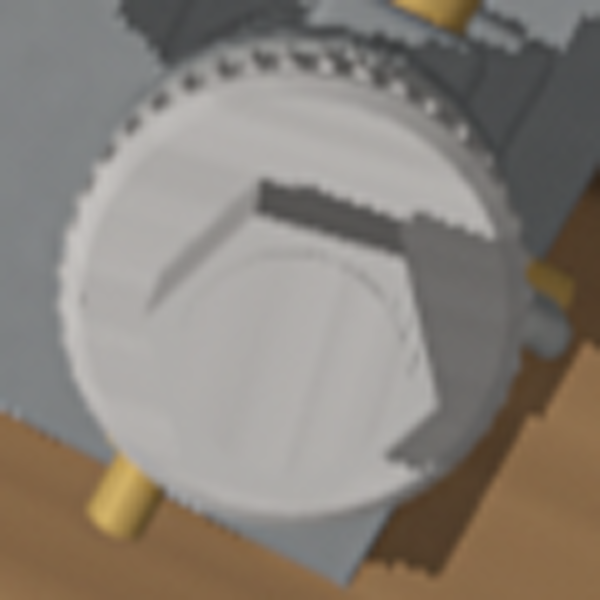

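```bash
python3 - <<'E'
from h import *
import json
s=json.load(open("w1.json"));p=camera_params("wrist");q=camera_params("top")
px=[(x/6.667+205,y/6.667+130) for x,y in [(255,215),(408,255),(440,408),(150,312)]]
for z in(.18,.185,.19,.195):
    P=np.array([plane(p,*u,z,s)[:2] for u in px]); c=(P[2]+P[3])/2; d=P-c
    print(z,c.round(4),np.linalg.norm(d,axis=1).round(4),(np.degrees(np.arctan2(d[:,1],d[:,0]))%60).round(1), plane(q,181,199.4,z)[:2])
R=Ro.from_quat(s["tool_rot"]).as_matrix(); print("jaw dir",np.degrees(np.arctan2(R[1,2],R[0,2]))%60)
E
```

```text
0.18 [0.5351 0.0408] [0.0205 0.0207 0.0206 0.0206] [42.  41.  37.9 37.9] [0.53693388 0.04092587]
0.185 [0.5364 0.0413] [0.0201 0.0203 0.0202 0.0202] [42.  41.  37.9 37.9] [0.53622479 0.04007084]
0.19 [0.5376 0.0419] [0.0197 0.0199 0.0198 0.0198] [42.  41.  37.9 37.9] [0.53551569 0.03921581]
0.195 [0.5388 0.0425] [0.0193 0.0196 0.0194 0.0194] [42.  41.  37.9 37.9] [0.53480659 0.03836078]
jaw dir 56.828939031442495
```

Hexagon centre is about (0.5365, 0.041), top about 0.188, flats at 10° mod 60. I'll turn the jaws to -110° (leaving room for anticlockwise turning) and close in.

```bash
python3 - <<'E'
from h import *
print(delta([.5365,.041,.24]))
E
```

```text
[ 1.72  0.15 -0.07]
```

>>> carry_out:
  moves:
    - [-0.1,0.2,0.15,-0.07,1,0,0]
    - [-0.1,0.5,0.15,-0.07,2,0,0]
    - [-0.1,0.8,0.15,-0.07,3,0,0]
    - [-0.1,1.1,0.15,-0.07,4,0,0]
    - [-0.1,1.4,0.15,-0.07,5,0,0]
    - [-0.1,1.72,0.15,-0.07,5.85,0,0]
    - [-0.1,1.72,0.15,-0.07,5.85,0,0]
    - [-0.1,1.72,0.15,-0.07,5.85,0,0]

```text
clock: 2.9
eef_pos: [0.5365, 0.0395, 0.2404]
tool_rot: [-0.579, -0.405, 0.58, -0.405]
contact_force: [0.3, -0.2, 0.2]
opening: 0.549
```

```bash
python3 - <<'E'
from h import *
import json
s=sense();w=grab_frame("wrist");json.dump({k:np.array(v).tolist() for k,v in s.items()},open("w2.json","w"))
R=Ro.from_quat(s["tool_rot"]).as_matrix(); print("jaw dir",np.degrees(np.arctan2(R[1,2],R[0,2])),np.round(s["qpos"],2),np.round(s["eef_pos"],4))
u,v=proj(camera_params("wrist"),[.5365,.041,.188],s).astype(int);print(u,v)
cv2.imwrite("pics/w2.png",w);x0,y0=u-50,max(v-50,0);print(x0,y0);cv2.imwrite("pics/w2c.png",cv2.resize(w[y0:y0+100,x0:x0+100],(600,600),interpolation=cv2.INTER_CUBIC))
E
```

```text
jaw dir -110.09382799719505 [-0.11  0.35 -0.06  2.02  0.03  0.78 -2.11] [0.5365 0.0395 0.2404]
249 220
199 170
```

View pics/w2c.png

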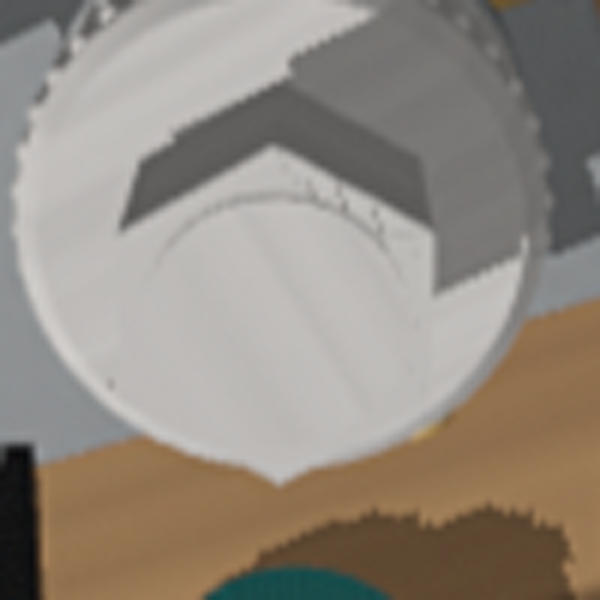

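Crop of the cap: hexagon corners (120,230), (275,145), (433,225), (280,485); two flats stand vertical in the picture, so they face the jaws.

```bash
python3 - <<'E'
from h import *
import json
s=json.load(open("w2.json"));p=camera_params("wrist")
px=[(x/6+199,y/6+170) for x,y in [(120,230),(275,145),(433,225),(280,485)]]
for z in(.18,.184,.188,.192):
    P=np.array([plane(p,*u,z,s)[:2] for u in px]); c=(P[1]+P[3])/2; d=P-c
    print(z,c.round(4),np.linalg.norm(d,axis=1).round(4),(np.degrees(np.arctan2(d[:,1],d[:,0]))%60).round(1))
print(delta([.536,.0405,.175],s))
E
```

```text
0.18 [0.5326 0.0455] [0.0211 0.0212 0.0213 0.0212] [38.2 40.3 43.1 40.3]
0.184 [0.5341 0.0449] [0.0207 0.0208 0.0209 0.0208] [38.2 40.3 43.1 40.3]
0.188 [0.5356 0.0442] [0.0203 0.0204 0.0205 0.0204] [38.2 40.3 43.1 40.3]
0.192 [0.5371 0.0436] [0.0198 0.02   0.0201 0.02  ] [38.2 40.3 43.1 40.3]
[ 1.63 -0.02 -0.02]
```

```bash
python3 - <<'E'
from h import *
print(delta([.5367,.042,.172]))
E
```

```text
[ 1.72 -0.02 -0.05]
```

>>> carry_out:
  moves:
    - [-0.1,0.6,-0.02,-0.05,0,0,0]
    - [-0.1,1.1,-0.02,-0.05,0,0,0]
    - [-0.1,1.5,-0.02,-0.05,0,0,0]
    - [-0.1,1.72,-0.02,-0.05,0,0,0]
    - [-0.1,1.72,-0.02,-0.05,0,0,0]
    - [-0.1,1.72,-0.02,-0.05,0,0,0]

```text
clock: 3.55
eef_pos: [0.5374, 0.042, 0.1727]
tool_rot: [0.58, 0.405, -0.579, 0.405]
contact_force: [-0.3, -0.1, 0.9]
opening: 0.553
```

>>> carry_out:
  moves:
    - [-0.1,0.05,0,0,0,0,0]
    - [-0.1,0.1,0,0,0,0,0]
    - [-0.1,0.1,0,0,0,0,0]

```text
clock: 3.85
eef_pos: [0.5376, 0.042, 0.169]
tool_rot: [0.58, 0.405, -0.579, 0.405]
contact_force: [-0.4, 0.6, 0.6]
opening: 0.551
```

>>> carry_out:
  moves:
    - [-0.1,0.05,0,0,0,0,0]
    - [-0.1,0.1,0,0,0,0,0]
    - [-0.1,0.1,0,0,0,0,0]

```text
clock: 4.15
eef_pos: [0.5373, 0.042, 0.1647]
tool_rot: [0.58, 0.405, -0.579, 0.405]
contact_force: [1.0, -0.2, 0.3]
opening: 0.551
```

>>> carry_out:
  moves:
    - [0.1,0,0,0,0,0,0]
    - [0.2,0,0,0,0,0,0]
    - [0.4,0,0,0,0,0,0]
    - [0.4,0,0,0,0,0,0]
    - [0.4,0,0,0,0,0,0]
  squeeze: 30

```text
clock: 4.65
eef_pos: [0.538, 0.043, 0.165]
tool_rot: [0.58, 0.405, -0.579, 0.405]
contact_force: [1.0, 5.0, 2.5]
opening: 0.393
```

```bash
python3 - <<'E'
from h import *
s=sense();R=Ro.from_quat(s["tool_rot"]).as_matrix();print(R.T@s["contact_force"],R.T@s["torque"],s["opening"],s["eef_pos"])
w=grab_frame("wrist");cv2.imwrite("pics/w3.png",w[100:384])
E
```

```text
[-2.46807961 -0.81171796 -5.07318735] [-0.03624566  0.87388    -0.14570155] 0.3934371689141302 [0.5379963  0.04304723 0.16504205]
```

View pics/w3.png

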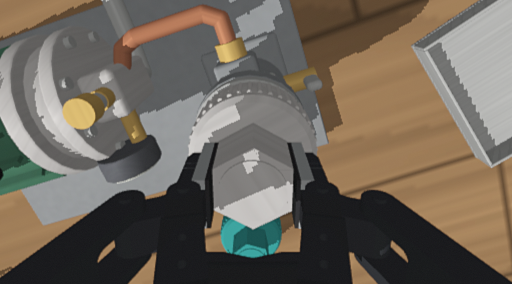

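Cap is gripped on its flats (opening 33.4 mm matches the hexagon). Starting the turn, small steps first, to learn the rise per turn.

>>> carry_out:
  moves:
    - [0.4,0,0,0,-0.5,0,0]
    - [0.4,-0.01,0,0,-1.2,0,0]
    - [0.4,-0.02,0,0,-2,0,0]
    - [0.4,-0.02,0,0,-2,0,0]
  squeeze: 60

```text
clock: 5.1
eef_pos: [0.5384, 0.043, 0.1658]
tool_rot: [0.518, 0.482, -0.516, 0.482]
contact_force: [0.8, 2.7, 1.0]
opening: 0.387
```

```bash
cat > st.py <<'E'
from h import *
s=sense();R=Ro.from_quat(s["tool_rot"]).as_matrix();print("F",(R.T@s["contact_force"]).round(1),"T",(R.T@s["torque"]).round(2),"op",round(s["opening"],3),np.round(s["eef_pos"],4),"yaw",np.degrees(np.arctan2(R[1,2],R[0,2])).round(1),"j7",np.round(s["qpos"][6],2),"down",R[:,0].round(3))
E
python3 st.py
```

```text
F [-1.   0.7 -2.7] T [-0.11  0.7   0.28] op 0.387 [0.5384 0.043  0.1658] yaw -94.0 j7 -1.91 down [ 0.002  0.002 -1.   ]
```

>>> carry_out:
  moves:
    - [0.4,-0.005,0,0,-0.7,0,0]
    - [0.4,-0.015,0,0,-1.6,0,0]
    - [0.4,-0.025,0,0,-2.6,0,0]
    - [0.4,-0.033,0,0,-3.6,0,0]
    - [0.4,-0.04,0,0,-4,0,0]
    - [0.4,-0.04,0,0,-4,0,0]

```text
clock: 5.7
eef_pos: [0.5382, 0.0431, 0.1669]
tool_rot: [0.366, 0.606, -0.364, 0.606]
contact_force: [1.7, 3.0, -2.4]
opening: 0.387
```

```bash
python3 st.py
```

```text
F [ 2.4  2.9 -1.9] T [-0.21  0.55  0.59] op 0.387 [0.5382 0.0431 0.1669] yaw -62.1 j7 -1.46 down [ 0.002  0.002 -1.   ]
```

>>> carry_out:
  moves:
    - [0.4,-0.003,0.011,-0.008,-0.7,0,0]
    - [0.4,-0.01,0.011,-0.008,-1.6,0,0]
    - [0.4,-0.017,0.011,-0.008,-2.6,0,0]
    - [0.4,-0.025,0.011,-0.008,-3.6,0,0]
    - [0.4,-0.033,0.011,-0.008,-4.6,0,0]
    - [0.4,-0.04,0.011,-0.008,-5.6,0,0]
    - [0.4,-0.048,0.011,-0.008,-6.6,0,0]
    - [0.4,-0.055,0.011,-0.008,-7.5,0,0]
    - [0.4,-0.058,0.011,-0.008,-8,0,0]
    - [0.4,-0.058,0.011,-0.008,-8,0,0]

```text
clock: 6.7
eef_pos: [0.5384, 0.0434, 0.1689]
tool_rot: [-0.01, 0.706, 0.012, 0.708]
contact_force: [1.3, 2.9, -1.8]
opening: 0.388
```

```bash
python3 st.py
```

```text
F [1.8 2.9 1.4] T [-0.09 -0.25  0.62] op 0.388 [0.5384 0.0434 0.1689] yaw 1.8 j7 -0.57 down [ 0.002  0.002 -1.   ]
```

>>> carry_out:
  moves:
    - [0.4,-0.003,0.012,0.004,-0.7,0,0]
    - [0.4,-0.009,0.012,0.004,-1.6,0,0]
    - [0.4,-0.015,0.012,0.004,-2.6,0,0]
    - [0.4,-0.022,0.012,0.004,-3.6,0,0]
    - [0.4,-0.029,0.012,0.004,-4.6,0,0]
    - [0.4,-0.036,0.012,0.004,-5.6,0,0]
    - [0.4,-0.043,0.012,0.004,-6.6,0,0]
    - [0.4,-0.05,0.012,0.004,-7.6,0,0]
    - [0.4,-0.057,0.012,0.004,-8.6,0,0]
    - [0.4,-0.064,0.012,0.004,-9.6,0,0]
    - [0.4,-0.067,0.012,0.004,-10,0,0]
    - [0.4,-0.067,0.012,0.004,-10,0,0]

```text
clock: 7.9
eef_pos: [0.5386, 0.0434, 0.1714]
tool_rot: [-0.462, 0.534, 0.462, 0.536]
contact_force: [0.9, 1.6, 2.7]
opening: 0.387
```

```bash
python3 st.py
```

```text
F [-2.7 -0.7  1.7] T [-0.03 -0.39 -0.06] op 0.387 [0.5386 0.0434 0.1714] yaw 81.6 j7 0.57 down [ 0.002  0.001 -1.   ]
```

>>> carry_out:
  moves:
    - [0.4,-0.005,0,0.004,-0.7,0,0]
    - [0.4,-0.012,0,0.004,-1.6,0,0]
    - [0.4,-0.02,0,0.004,-2.6,0,0]
    - [0.4,-0.028,0,0.004,-3.6,0,0]
    - [0.4,-0.036,0,0.004,-4.6,0,0]
    - [0.4,-0.044,0,0.004,-5.6,0,0]
    - [0.4,-0.052,0,0.004,-6.6,0,0]
    - [0.4,-0.059,0,0.004,-7.6,0,0]
    - [0.4,-0.066,0,0.004,-8.6,0,0]
    - [0.4,-0.073,0,0.004,-9.6,0,0]
    - [0.4,-0.076,0,0.004,-10,0,0]
    - [0.4,-0.076,0,0.004,-10,0,0]

```text
clock: 9.1
eef_pos: [0.5385, 0.043, 0.1742]
tool_rot: [0.698, -0.114, -0.697, -0.114]
contact_force: [0.6, 0.5, 2.5]
opening: 0.387
```

```bash
python3 st.py
```

```text
F [-2.5 -0.6 -0.4] T [-0.06 -0.03 -0.3 ] op 0.387 [0.5385 0.043  0.1742] yaw 161.5 j7 1.79 down [ 0.001 -0.    -1.   ]
```

>>> carry_out:
  moves:
    - [0.4,-0.006,0,0,-0.7,0,0]
    - [0.4,-0.014,0,0,-1.6,0,0]
    - [0.4,-0.022,0,0,-2.6,0,0]
    - [0.4,-0.03,0,0,-3.6,0,0]
    - [0.4,-0.038,0,0,-4.6,0,0]
    - [0.4,-0.045,0,0,-5.5,0,0]
    - [0.4,-0.049,0,0,-6,0,0]
    - [0.4,-0.049,0,0,-6,0,0]

```text
clock: 9.9
eef_pos: [0.5386, 0.0431, 0.1758]
tool_rot: [0.684, 0.179, -0.684, 0.179]
contact_force: [1.8, 2.2, 0.4]
opening: 0.383
```

```bash
python3 st.py
```

```text
F [-0.4 -1.  -2.7] T [-0.04  0.57 -0.43] op 0.383 [0.5386 0.0431 0.1758] yaw -150.7 j7 2.61 down [ 0.001 -0.    -1.   ]
```

>>> carry_out:
  moves:
    - [-0.25,0,0,0,0,0,0]
    - [-0.25,0,0,0,0,0,0]
    - [-0.25,0,0,0,0,0,0]
    - [-0.25,0,0,0,0,0,0]
    - [-0.25,-0.4,0,0,0,0,0]
    - [-0.25,-0.9,0,0,0,0,0]
    - [-0.25,-0.9,0,0,1,0,0]
    - [-0.25,-0.9,0,0,2,0,0]
    - [-0.25,-0.9,0,0,3,0,0]
    - [-0.25,-0.9,0,0,4,0,0]
    - [-0.25,-0.9,0,0,4.5,0,0]
    - [-0.25,-0.9,0,0,4.5,0,0]

```text
clock: 11.1
eef_pos: [0.5384, 0.0429, 0.212]
tool_rot: [0.707, -0.042, -0.705, -0.041]
contact_force: [-0.2, 0.3, -0.4]
opening: 0.625
```

```bash
python3 st.py; python3 - <<'E'
from h import *
w=grab_frame("wrist");cv2.imwrite("pics/w4.png",w)
E
```

```text
F [ 0.4 -0.3  0.2] T [-0.01  0.04  0.01] op 0.625 [0.5384 0.0429 0.212 ] yaw 173.3 j7 2.17 down [ 0.002 -0.002 -1.   ]
```

View pics/w4.png

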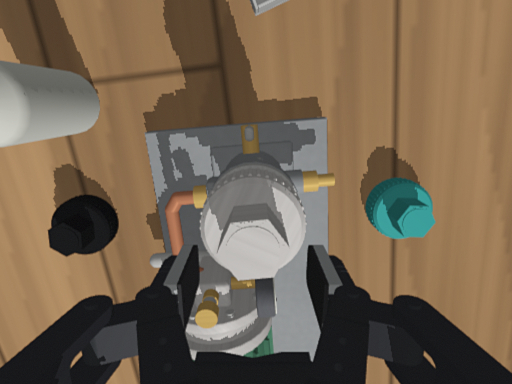

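The cap stayed put on the neck (hexagon at about (255,235), centred between the fingers at 165 and 335). Turning back the rest to the next flats.

>>> carry_out:
  moves:
    - [-0.25,0,0,0,1,0,0]
    - [-0.25,0,0,0,2,0,0]
    - [-0.25,0,0,0,3,0,0]
    - [-0.25,0,0,0,4,0,0]
    - [-0.25,0,0,0,5,0,0]
    - [-0.25,0,0,0,6,0,0]
    - [-0.25,0,0,0,7,0,0]
    - [-0.25,0,0,0,8,0,0]
    - [-0.25,0,0,0,9,0,0]
    - [-0.25,0,0,0,10,0,0]
    - [-0.25,0,0,0,10,0,0]

```text
clock: 12.25
eef_pos: [0.5383, 0.043, 0.2119]
tool_rot: [0.516, -0.485, -0.514, -0.484]
contact_force: [0.4, -0.2, -0.3]
opening: 0.628
```

>>> carry_out:
  moves:
    - [-0.25,0,0,0,1,0,0]
    - [-0.25,0,0,0,2,0,0]
    - [-0.25,0,0,0,3,0,0]
    - [-0.25,0,0,0,4,0,0]
    - [-0.25,0,0,0,5,0,0]
    - [-0.25,0,0,0,6,0,0]
    - [-0.25,0,0,0,7,0,0]
    - [-0.25,0,0,0,8,0,0]
    - [-0.25,0,0,0,8,0,0]
    - [-0.25,0,0,0,8,0,0]

```text
clock: 13.25
eef_pos: [0.5381, 0.0433, 0.2117]
tool_rot: [-0.183, 0.683, 0.181, 0.683]
contact_force: [0.1, -0.4, 0.4]
opening: 0.623
```

```bash
python3 st.py; python3 -c "
from h import *
print(delta([.5385,.0432,.1762]))"
```

```text
F [-0.4 -0.4 -0.1] T [-0.02 -0.   -0.03] op 0.623 [0.5381 0.0433 0.2117] yaw 29.8 j7 0.09 down [ 0.001 -0.002 -1.   ]
[ 0.89 -0.    0.01]
```

>>> carry_out:
  moves:
    - [-0.25,0.3,0,0,0,0,0]
    - [-0.25,0.6,0,0,0,0,0]
    - [-0.25,0.85,0,0,0,0,0]
    - [-0.25,0.9,0,0.01,0,0,0]
    - [0.1,0.9,0,0.01,0,0,0]
    - [0.3,0.9,0,0.01,0,0,0]
    - [0.4,0.9,0,0.01,0,0,0]
    - [0.4,0.9,0,0.01,0,0,0]
    - [0.4,0.9,0,0.01,0,0,0]
    - [0.4,0.9,0,0.01,0,0,0]

```text
clock: 14.25
eef_pos: [0.5384, 0.0435, 0.1756]
tool_rot: [-0.183, 0.683, 0.181, 0.683]
contact_force: [1.6, 1.4, -5.4]
opening: 0.383
```

```bash
python3 st.py
```

```text
F [5.4 0.5 2.1] T [ 0.06 -0.18  0.06] op 0.383 [0.5384 0.0435 0.1756] yaw 29.8 j7 0.06 down [ 0.    -0.002 -1.   ]
```

>>> carry_out:
  moves:
    - [0.4,-0.002,0,0,-0.7,0,0]
    - [0.4,-0.01,0,0,-1.6,0,0]
    - [0.4,-0.018,0,0,-2.6,0,0]
    - [0.4,-0.025,0,0,-3.6,0,0]
    - [0.4,-0.033,0,0,-4.6,0,0]
    - [0.4,-0.041,0,0,-5.6,0,0]
    - [0.4,-0.049,0,0,-6.6,0,0]
    - [0.4,-0.057,0,0,-7.6,0,0]
    - [0.4,-0.065,0,0,-8.6,0,0]
    - [0.4,-0.073,0,0,-9.6,0,0]
    - [0.4,-0.076,0,0,-10,0,0]
    - [0.4,-0.076,0,0,-10,0,0]

```text
clock: 15.45
eef_pos: [0.5385, 0.0443, 0.1784]
tool_rot: [0.579, -0.406, -0.579, -0.407]
contact_force: [1.1, 3.6, -7.4]
opening: 0.387
```

```bash
python3 st.py
```

```text
F [ 7.4 -2.3  3. ] T [-0.08 -0.51 -0.57] op 0.387 [0.5385 0.0443 0.1784] yaw 109.9 j7 1.2 down [ 0.001  0.001 -1.   ]
```

>>> carry_out:
  moves:
    - [0.4,0.012,0.008,-0.008,0,0,0]
    - [0.4,0.01,0.008,-0.008,-0.7,0,0]
    - [0.4,0.003,0.008,-0.008,-1.6,0,0]
    - [0.4,-0.005,0.008,-0.008,-2.5,0,0]
    - [0.4,-0.01,0.008,-0.008,-3,0,0]
    - [0.4,-0.01,0.008,-0.008,-3,0,0]

```text
clock: 16.05
eef_pos: [0.5386, 0.0439, 0.179]
tool_rot: [0.651, -0.277, -0.65, -0.278]
contact_force: [0.6, 2.0, -2.3]
opening: 0.384
```

```bash
python3 st.py
```

```text
F [ 2.3 -1.8  1.1] T [-0.03 -0.18 -0.39] op 0.384 [0.5386 0.0439 0.179 ] yaw 133.8 j7 1.54 down [ 0.001  0.001 -1.   ]
```

>>> carry_out:
  moves:
    - [0.4,-0.004,0,0,-0.7,0,0]
    - [0.4,-0.012,0,0,-1.6,0,0]
    - [0.4,-0.02,0,0,-2.6,0,0]
    - [0.4,-0.027,0,0,-3.5,0,0]
    - [0.4,-0.03,0,0,-4,0,0]
    - [0.4,-0.03,0,0,-4,0,0]

```text
clock: 16.65
eef_pos: [0.539, 0.0434, 0.1808]
tool_rot: [0.702, -0.088, -0.701, -0.088]
contact_force: [-0.4, 0.4, 2.5]
opening: 0.386
```

```bash
python3 st.py
```

```text
F [-2.5 -0.3  0.5] T [-0.02 -0.2  -0.11] op 0.386 [0.539  0.0434 0.1808] yaw 165.7 j7 2.0 down [ 0.002 -0.001 -1.   ]
```

>>> carry_out:
  moves:
    - [0.4,-0.006,0,0,-0.7,0,0]
    - [0.4,-0.014,0,0,-1.6,0,0]
    - [0.4,-0.022,0,0,-2.6,0,0]
    - [0.4,-0.03,0,0,-3.6,0,0]
    - [0.4,-0.035,0,0,-4.4,0,0]
    - [0.4,-0.037,0,0,-4.8,0,0]
    - [0.4,-0.037,0,0,-4.8,0,0]

```text
clock: 17.35
eef_pos: [0.5393, 0.0438, 0.1828]
tool_rot: [0.693, 0.146, -0.691, 0.147]
contact_force: [-0.5, 2.2, 2.6]
opening: 0.387
```

```bash
python3 st.py
```

```text
F [-2.6 -2.2 -0.5] T [-0.02 -0.04 -0.34] op 0.387 [0.5393 0.0438 0.1828] yaw -156.1 j7 2.57 down [ 0.003 -0.001 -1.   ]
```

>>> carry_out:
  moves:
    - [0.4,-0.02,0,0,0,0,0]
    - [0.4,-0.045,0,0,0,0,0]
    - [0.4,-0.07,0,0,0,0,0]
    - [0.4,-0.07,0,0,0,0,0]

```text
clock: 17.75
eef_pos: [0.5392, 0.0429, 0.1853]
tool_rot: [0.692, 0.145, -0.691, 0.147]
contact_force: [-0.1, 0.0, -1.2]
opening: 0.391
```

>>> carry_out:
  moves:
    - [0.4,-0.03,0,0,0,0,0]
    - [0.4,-0.07,0,0,0,0,0]
    - [0.4,-0.1,0,0,0,0,0]
    - [0.4,-0.1,0,0,0,0,0]

```text
clock: 18.15
eef_pos: [0.5393, 0.0429, 0.1895]
tool_rot: [0.693, 0.145, -0.691, 0.147]
contact_force: [0.2, 0.4, -0.8]
opening: 0.389
```

Free: the force fell to about the cap's weight. Lifting clear, then over to the tray.

>>> carry_out:
  moves:
    - [0.4,-0.2,0,0,0,0,0]
    - [0.4,-0.5,0,0,0,0,0]
    - [0.4,-0.9,0,0,0,0,0]
    - [0.4,-1.4,0,0,0,0,0]
    - [0.4,-1.9,0,0,0.5,0,0]
    - [0.4,-2.4,0,0,1.2,0,0]
    - [0.4,-2.5,0,0,2,0,0]
    - [0.4,-2.5,0,0,3,0,0]
    - [0.4,-2.5,0,0,4,0,0]
    - [0.4,-2.5,0,0,5,0,0]
    - [0.4,-2.5,0,0,6,0,0]
    - [0.4,-2.5,0,0,6,0,0]

```text
clock: 19.35
eef_pos: [0.5392, 0.0437, 0.2909]
tool_rot: [0.693, -0.148, -0.69, -0.147]
contact_force: [0.2, 0.1, -1.8]
opening: 0.391
```

```bash
python3 st.py; python3 - <<'E'
from h import *
print(delta([.4667,-.2075,.2]))
w=grab_frame("side");cv2.imwrite("pics/s4.png",w)
E
```

```text
F [ 1.8 -0.2 -0.2] T [ 0.01 -0.03 -0.05] op 0.391 [0.5392 0.0437 0.2909] yaw 155.9 j7 2.06 down [ 0.005 -0.003 -1.   ]
[ 2.28  6.47 -0.9 ]
```

View pics/s4.png

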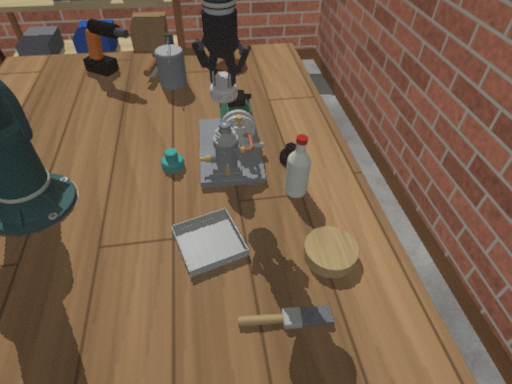

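Side view: the cap hangs upright in the gripper at about (224,88), the bare neck below at (226,128), everything else unmoved.

>>> carry_out:
  moves:
    - [0.4,0,0.3,0,0.4,0,0]
    - [0.4,0,0.9,-0.1,0.9,0,0]
    - [0.4,0,1.6,-0.2,1.4,0,0]
    - [0.4,0,2.4,-0.3,1.9,0,0]
    - [0.4,0.2,3.2,-0.4,2.4,0,0]
    - [0.4,0.5,4,-0.5,2.9,0,0]
    - [0.4,0.9,4.8,-0.65,3.4,0,0]
    - [0.4,1.3,5.5,-0.75,3.9,0,0]
    - [0.4,1.7,6.1,-0.85,4.4,0,0]
    - [0.4,2.1,6.4,-0.9,4.8,0,0]
    - [0.4,2.3,6.47,-0.9,5,0,0]
    - [0.4,2.3,6.47,-0.9,5,0,0]

```text
clock: 20.6
eef_pos: [0.4654, -0.2089, 0.1979]
tool_rot: [0.6, -0.376, -0.599, -0.375]
contact_force: [-0.7, 0.5, -1.4]
opening: 0.391
```

```bash
python3 st.py; python3 - <<'E'
from h import *
print(delta([.4667,-.2075,.05]))
E
```

```text
F [1.4 0.4 0.8] T [-0.02 -0.08 -0.03] op 0.391 [ 0.4654 -0.2089  0.1979] yaw 115.9 j7 1.86 down [ 0.001 -0.002 -1.   ]
[ 3.7  -0.04  0.02]
```

>>> carry_out:
  moves:
    - [0.4,0.5,-0.04,0.02,0,0,0]
    - [0.4,1.2,-0.04,0.02,0,0,0]
    - [0.4,1.9,-0.04,0.02,0,0,0]
    - [0.4,2.6,-0.04,0.02,0,0,0]
    - [0.4,3.1,-0.04,0.02,0,0,0]
    - [0.4,3.5,-0.04,0.02,0,0,0]
    - [0.4,3.7,-0.04,0.02,0,0,0]
    - [0.4,3.7,-0.04,0.02,0,0,0]
    - [0.4,3.7,-0.04,0.02,0,0,0]

```text
clock: 21.5
eef_pos: [0.4674, -0.2077, 0.0506]
tool_rot: [0.6, -0.375, -0.598, -0.375]
contact_force: [0.4, 0.2, -2.2]
opening: 0.382
```

>>> carry_out:
  moves:
    - [0.4,0.05,0,0,0,0,0]
    - [0.4,0.1,0,0,0,0,0]
    - [0.4,0.15,0,0,0,0,0]
    - [0.4,0.15,0,0,0,0,0]

```text
clock: 21.9
eef_pos: [0.4673, -0.2078, 0.0446]
tool_rot: [0.6, -0.375, -0.598, -0.375]
contact_force: [-0.2, -0.1, -1.6]
opening: 0.393
```

>>> carry_out:
  moves:
    - [0.4,0.03,0,0,0,0,0]
    - [0.4,0.06,0,0,0,0,0]
    - [0.4,0.09,0,0,0,0,0]
    - [0.4,0.09,0,0,0,0,0]

```text
clock: 22.3
eef_pos: [0.4672, -0.2078, 0.0408]
tool_rot: [0.6, -0.375, -0.598, -0.375]
contact_force: [-0.7, -0.2, -1.2]
opening: 0.387
```

>>> carry_out:
  moves:
    - [0.4,0.02,0,0,0,0,0]
    - [0.4,0.04,0,0,0,0,0]
    - [0.4,0.05,0,0,0,0,0]
    - [0.4,0.05,0,0,0,0,0]

```text
clock: 22.7
eef_pos: [0.4671, -0.2078, 0.0387]
tool_rot: [0.6, -0.375, -0.598, -0.375]
contact_force: [0.2, -0.6, -1.9]
opening: 0.385
```

>>> carry_out:
  moves:
    - [0.4,0.02,0,0,0,0,0]
    - [0.4,0.04,0,0,0,0,0]
    - [0.4,0.05,0,0,0,0,0]
    - [0.4,0.05,0,0,0,0,0]

```text
clock: 23.1
eef_pos: [0.4671, -0.2077, 0.0366]
tool_rot: [0.6, -0.375, -0.599, -0.375]
contact_force: [0.8, -0.2, -0.5]
opening: 0.385
```

>>> carry_out:
  moves:
    - [0.4,0.02,0,0,0,0,0]
    - [0.4,0.03,0,0,0,0,0]
    - [0.4,0.03,0,0,0,0,0]

```text
clock: 23.4
eef_pos: [0.4671, -0.2078, 0.0354]
tool_rot: [0.6, -0.375, -0.599, -0.375]
contact_force: [-0.5, 0.3, -1.7]
opening: 0.383
```

>>> carry_out:
  moves:
    - [0.4,0.02,0,0,0,0,0]
    - [0.4,0.03,0,0,0,0,0]
    - [0.4,0.03,0,0,0,0,0]

```text
clock: 23.7
eef_pos: [0.467, -0.2077, 0.0341]
tool_rot: [0.6, -0.375, -0.599, -0.375]
contact_force: [-0.6, -0.4, -0.5]
opening: 0.39
```

>>> carry_out:
  moves:
    - [0.4,0.02,0,0,0,0,0]
    - [0.4,0.03,0,0,0,0,0]
    - [0.4,0.03,0,0,0,0,0]

```text
clock: 24.0
eef_pos: [0.467, -0.2077, 0.0329]
tool_rot: [0.6, -0.375, -0.599, -0.375]
contact_force: [0.6, 0.3, -1.8]
opening: 0.386
```

>>> carry_out:
  moves:
    - [0.4,0.02,0,0,0,0,0]
    - [0.4,0.03,0,0,0,0,0]
    - [0.4,0.03,0,0,0,0,0]

```text
clock: 24.3
eef_pos: [0.467, -0.2077, 0.0316]
tool_rot: [0.6, -0.375, -0.599, -0.375]
contact_force: [-0.2, 0.1, -1.1]
opening: 0.388
```

>>> carry_out:
  moves:
    - [0.4,0.02,0,0,0,0,0]
    - [0.4,0.03,0,0,0,0,0]
    - [0.4,0.03,0,0,0,0,0]

```text
clock: 24.6
eef_pos: [0.467, -0.2077, 0.0307]
tool_rot: [0.6, -0.376, -0.599, -0.375]
contact_force: [-0.8, -0.1, 4.0]
opening: 0.382
```

Touched down (+4 N). Releasing and backing off.

>>> carry_out:
  moves:
    - [0.15,0,0,0,0,0,0]
    - [0,0,0,0,0,0,0]
    - [-0.2,0,0,0,0,0,0]
    - [-0.4,0,0,0,0,0,0]
    - [-0.4,0,0,0,0,0,0]
    - [-0.4,-0.1,0,0,0,0,0]
    - [-0.4,-0.4,0,0,0,0,0]
    - [-0.4,-1,0,0,0,0,0]
    - [-0.4,-2,0,0,0,0,0]
    - [-0.4,-3,0,0,0,0,0]
    - [-0.4,-4,0,0,0,0,0]
    - [-0.4,-4,0,0,0,0,0]
  squeeze: 20

```text
clock: 25.8
eef_pos: [0.4704, -0.2077, 0.1965]
tool_rot: [0.604, -0.375, -0.595, -0.375]
contact_force: [0.5, 0.8, -0.1]
opening: 0.704
```

```bash
python3 st.py; python3 - <<'E'
from h import *
w=np.hstack([cv2.resize(grab_frame("side"),(400,300)),cv2.resize(grab_frame("wrist"),(400,300))]);cv2.imwrite("pics/e.png",w)
E
```

```text
F [ 0.1 -0.8  0.5] T [-0.01  0.01 -0.01] op 0.704 [ 0.4704 -0.2077  0.1965] yaw 115.9 j7 1.84 down [ 0.011 -0.006 -1.   ]
```

View pics/e.png

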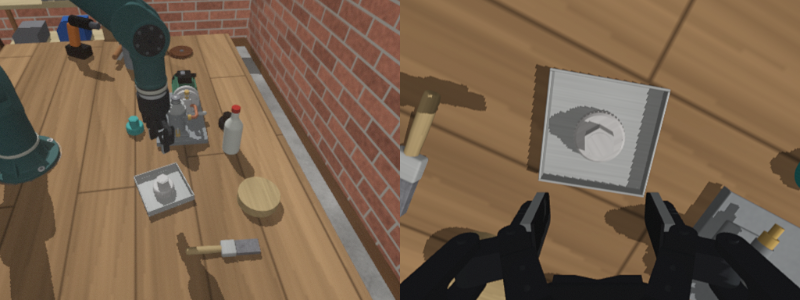

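The cap stands upright in the middle of the tray: (163,187) in the side half, (600,137) in the wrist half. The arm is clear and the bystanders have not moved.

```bash
python3 -c "
from plant import finish_job,sense
print(sense()['contact_force']); print(finish_job())"
```

```text
[-0.97516317 -0.39257825 -0.8572884 ]
the job is handed in; nothing more can be done
None
```

The cap is off the pump and standing upright in the middle of the parts tray; the job is handed in, at about 26 s of the 70 s allowed.

- **Unscrewing:** I turned the aluminium cap about 1.37 turns by its hexagon, with one regrasp. I lifted it about 12 mm per turn to follow the thread. The wrist forces I read while turning stayed under about 8.5 N. The highest was a 7.4 N downward pull near the end, where I was lifting slightly too fast; I eased it at once.
- **Coming off the thread:** The cap was held throughout. The vertical force went from about +2.6 N (spring) to about -1 N (the cap's weight), so it came free without flying or dropping.
- **Setting down:** I lowered it in steps of about 1 mm until it touched at about 4 N, then released and backed off.
- **Last checks:** The final pictures show the cap upright near the tray centre, the gripper clear, and the glue bottle, blank and brush not visibly moved. The last force reading was about 1 N, which is sensor noise.
- **Small disagreement:** The camera estimates of the cap's position differed by 2 to 4 mm. The gripper force while holding the cap corrected this.

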